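# Put the roller away in the latched parts case

### The job

Put the loose steel roller away in the grey parts case: press down the thumb button at the front of the case so that its sprung lid pops open, lay the roller gently inside without letting it drop, then push the lid down until the latch snaps and holds it shut. The roller rolls away if it is nudged; leave the other things on the table where they are.

Things in the scene. Friction and masses are not known exactly. Their poses are not given: they have to be found in the camera images.
- case: Grey plastic parts case fixed to the table, 110 mm deep (its x) x 160 mm wide (its y), 46 mm high without the lid, walls 4 mm; origin at the centre of its underside on the table, z up, its front (latch side) faces its own -x. The rocker latch sticks out of the front to x = -113 mm.
- case_in (a point): Centre of the case's inner floor, 4 mm above the table. The inside is 102 mm (x) x 152 mm (y). Four rubber ribs along the case's x, 3 mm wide and 4 mm high, stand on the floor at y = -42, -14, 14 and 42 mm and keep a roller that lies along x from rolling.
- hook_top (a point): Top of the latch's black hook, 24 mm wide, which stands at the middle of the case's front edge (x = -70 to -55 mm in the case's frame) up to 63 mm above the table. It tips 10 mm to the front, towards the button, while the button is pressed.
- lid_hinge (a point): Point on the hinge line of the lid, at the middle of the case's far (+x) top edge: 55 mm behind the case's centre and 46 mm above the table. The hinge line runs along the case's y.
- lid_edge (a point): Middle of the lid's free front edge on its outer face. The lid is a flat grey panel 110 x 160 mm, 6 mm thick, lying over the whole case when shut (outer face then 52 mm above the table).
- lid (a joint): Opening angle of the lid in rad: 0 shut, 1.65 fully open (5 degrees beyond upright). Freed, a spring drives it open in about a second and keeps it there; about 1 N at its free edge pushes it over to the front and down. Pushed down near the free edge it meets the hook at 0.11 rad, needs 4 to 6 N to ride past it, and is caught for good below 0.025 rad (at rest it then reads 0.01); press behind or beside the hook, not on it.
- thumb_button (a point): Centre of the top face of the black round thumb button (22 mm across) on the latch's paddle, 101 mm in front of the case's centre on its middle line and 41 mm above the table when not pressed. Free space below and around it.
- latch (a joint): Angle of the latch rocker in rad: 0 at rest (hook over the lid's lip), 0.22 fully pressed. The button goes down 8 mm in all with 2 to 4 N; the lid is freed after about 4 mm (0.1 rad). It springs back when let go.
- roller_center (a point): Centre of the loose round steel roller: a plain solid cylinder 24 mm across and 60 mm long, about 0.2 kg, lying on its side on the bare table (centre 12 mm up). Its own x runs along the roller's axis; y and z turn as it rolls.
- wheel: Bystander: small rubber wheel lying flat, 54 mm across, 18 mm high. Origin at the centre of its underside.
- gear: Bystander: steel gear lying flat, 62 mm across, 22 mm high at its hub. Origin at the centre of its underside.
- kit_truck: Bystander: little truck of a metal construction kit, 130 mm long, 80 mm high. Origin on the table under its middle.
There are look-alikes about, which are no part of the job. Of the things shaped like the part that bears roller_center, the bare steel one is meant.

How it is judged:
By the outcome, as a careful person would: the job done as asked, in the order asked, and still so for the second after the job is handed in, with the robot touching nothing.
It also fails if it takes over 72 s, if anything falls off the work surface, if the arm or the gripper's body presses on something with over 40 N, if the wrist force passes 120 N, or if a joint passes its speed limit or range.

### The arm

A 6-joint arm with a two-finger parallel gripper is mounted at the origin on the work surface. World frame = base frame: x ahead of the robot, y to its left, z up, the work surface at z = 0. Lengths are in m, angles in rad, forces in N, time in s.
With the tool pointing down it reaches from about 0.275 to 0.975 m from the base axis. Payload 8.4 kg.
Tool frame: the origin (TCP) lies on the centre line of the jaws, within the pads' length; the fingertips stand 17 mm ahead of it and the grasp point (between the pads) lies 2 mm behind it; z points along the fingers, y is the line along which they close (so a half turn about z gives the same grasp; the last joint's range is limited). The gripper opens to 92 mm and grips with 3 to 60 N. Pads are 20 mm wide; open, the fingers measure 128 mm over their backs; the gripper's body (75 mm by 189 mm) begins 69 mm behind the grasp point.
Start: joints at [1.254, 0.353, 1.633, -0, 1.155, -0.002], TCP at [0.194, 0.594, 0.232] pointing down, gripper open.
Joint ranges: [-2.63, 2.63], [-0.92, 2.1], [0.06, 2.66], [-1.3, 4.44], [0, 2.69], [-3.02, 3.02]. Speed limits (rad/s): [2.22, 2.22, 2.79, 3.14, 3.14, 3.14].

### API

Orientations are given as [roll, pitch, yaw] about the fixed x, y, z axes, in that order (R = Rz(yaw) Ry(pitch) Rx(roll)).
In Python, from station import * gives the robot as it stands.
- The arm moves only by the shell command python3 -m pendant 'ROWS'. ROWS is JSON, a list of rows, each an object of numbers: "wx", "wy", "wz": the turn, a rotation vector about the world's x, y, z in rad; "dx", "dy", "dz": the shift along the world's x, y, z in mm; "hand": the closure, from 0 (fully open) to 1 (shut). In form: [{"wx": .., "wy": .., "wz": .., "dx": .., "dy": .., "dz": .., "hand": ..}, ...]. A call has 1 to 8 rows; each row is the pose to reach, as a shift and turn from the pose commanded when the call began; what a row does not reach only later rows make up. A row lasts 1/12 s, in which the tool goes at most 41.7 mm and 7.16 degrees, less where a joint would pass 70% of its speed; a pose out of reach is approached as far as the arm can. A call with a gripper value outside its range is refused whole. The fingers move at their own pace and stop on an object; the grip force is fixed at half the most. Time passes only in rows, so rows that repeat a pose let the fingers close. It gives the time, the measured TCP pose, the force, the opening and the grip force at its end, in the units of the state.
- get_state(): the state, without advancing time (a new reading comes with each control period).
- get_image(name): name is "side" or "top"; returns (picture, depth): 400x640x3 uint8, blue, green, red; 400x640 float32, m along the optical axis (not along the pixel's ray), 0 where there is no reading.
- get_calibration(name): a dict with "vfov" (degrees; the focal length in pixels is half the picture's height over the tangent of half this angle, whatever the lens; pixels are square), "cx", "cy" (the principal point, pixels), "R" (3x3) and "t" (3): a world point X has camera coordinates R X + t. Camera axes: x right, y down, z forward; pixel columns grow to the right and rows downward; lengths in m; the calibration is good to about 2 mm. A picture is of the moment at which its call begins. get_calibration takes no time and is no camera call.
- sign_off(): hands the job in; it is judged then, once.
Trained networks look in the newest picture that a camera, given by its name, has taken for a name from the list of things; names that differ only in an ending like _2 or _b are one class to them, and where a whole thing is asked for, a point or a joint stands for the part that bears it (a point fixed in the world has none). Each returns a list of dicts, best first, with "confidence" (0 to 1); they miss things now and then, are a little off and sometimes report something else, mostly with a low value. They report only what shows in the picture. A call takes as long as a camera call. They do not tell look-alikes from the thing itself.
- spot_in(label, camera): "at" ([x, y, z] in m, in the coordinates of the camera as it stood for that picture, good to about 4 mm: the middle of the surface that is visible of it).
The state is a dict: "time_s": time; "joint_positions": joint angles; "qd": joint speeds; "joint_torque": joint torques, N m; "position": TCP position; "tool_rot": TCP orientation; "ft_force": force on the tool from outside, world axes, zero at the start; "wrist_torque": the same for the moment, N m; "gripper_width": finger opening in m; "grasp_force": force on a finger pad.
Only numpy, scipy, OpenCV 4.12 (cv2) and the standard library are available. Lean on these libraries where they do the work, as an engineer would, in place of code of your own. Each camera call takes 0.05 s, during which the arm holds its last target. There are 200 camera calls.

## Working session

There is one attempt and no reset: what is moved stays moved. The work goes in short steps, Python scripts to look and compute and a shell command to move; the robot and the scene stay as the last step left them, time stands still between calls to the robot, and variables do not carry over. Pictures are saved under pics/ and viewed, at most 10 in all, crops included, and the job is handed in when it is done.

```bash
mkdir -p pics; cat > h.py <<'E'
from station import *
import numpy as np, cv2
def world(p,cam):
    c=get_calibration(cam); return np.array(c["R"]).T@(np.array(p)-np.array(c["t"]))
def pix(X,cam):
    c=get_calibration(cam); f=200/np.tan(np.radians(c["vfov"])/2)
    p=np.array(c["R"])@np.array(X)+np.array(c["t"]); return np.array([c["cx"]+f*p[0]/p[2],c["cy"]+f*p[1]/p[2]])
def cloud(depth,cam):
    c=get_calibration(cam); f=200/np.tan(np.radians(c["vfov"])/2)
    v,u=np.mgrid[0:400,0:640]; P=np.stack([(u-c["cx"])/f*depth,(v-c["cy"])/f*depth,depth],-1)
    return (P-np.array(c["t"]))@np.array(c["R"])
E
python3 - <<'E'
from h import *
for cam in("top","side"):
    im,d=get_image(cam); cv2.imwrite(f"pics/{cam}0.png",im); np.save(cam+"d0.npy",d)
    c=get_calibration(cam); print(cam,c)
    for l in ("case","roller_center","thumb_button","hook_top","lid_edge","wheel","gear","kit_truck"):
        for r in spot_in(l,cam):
            w=world(r["at"],cam); print(l,round(r["confidence"],2),w.round(3),pix(w,cam).round())
print(get_state())
E
```

```text
top {'vfov': 48.84226007976765, 'cx': 318.6924958559319, 'cy': 204.71661738621538, 'R': array([[ 0.02133233, -0.99969132,  0.0127356 ],
       [-0.98784513, -0.02303793, -0.15372458],
       [ 0.15397053, -0.0093015 , -0.98803166]]), 't': array([0.0144358 , 0.4979589 , 1.00526986])}
case 0.81 [0.562 0.021 0.054] [321. 177.]
case 0.65 [0.572 0.015 0.052] [324. 173.]
roller_center 0.67 [ 0.302 -0.3    0.022] [456. 291.]
roller_center 0.62 [ 0.403 -0.173  0.027] [402. 247.]
roller_center 0.55 [ 0.394 -0.262  0.023] [439. 252.]
roller_center 0.49 [ 0.313 -0.198  0.02 ] [412. 286.]
thumb_button 0.51 [0.498 0.045 0.039] [311. 204.]
hook_top 0.61 [0.496 0.045 0.04 ] [311. 205.]
hook_top 0.48 [0.669 0.348 0.038] [187. 132.]
lid_edge 0.77 [0.573 0.013 0.054] [325. 172.]
wheel 0.73 [0.405 0.26  0.018] [219. 242.]
gear 0.88 [ 0.581 -0.309  0.012] [455. 176.]
kit_truck 0.97 [0.668 0.348 0.035] [188. 132.]
side {'vfov': 50.26048013692227, 'cx': 322.0477602855539, 'cy': 197.37679051051725, 'R': array([[-0.99330337, -0.11549696,  0.00297766],
       [-0.08516467,  0.71453554, -0.6943961 ],
       [
[... 624 characters left out ...]
325.]
{'time_s': 0.9, 'joint_positions': array([ 1.25361906e+00,  3.52981224e-01,  1.63340151e+00, -4.47359678e-06,
        1.15519958e+00, -2.41342405e-03]), 'qd': array([-0.00018009,  0.00014036, -0.00074586, -0.0016697 , -0.00090097,
        0.00037226]), 'joint_torque': array([-1.34975980e-03, -5.93736005e+01, -3.34564590e+01,  6.98152324e-02,
        1.57027796e-02,  1.40507467e-05]), 'position': array([0.19350511, 0.594293  , 0.23159406]), 'tool_rot': array([3.14158233e+00, 4.11774099e-06, 2.82683061e+00]), 'ft_force': array([-0.29097575, -0.21993943,  0.52384323]), 'wrist_torque': array([ 0.01515084,  0.03627793, -0.00061608]), 'grasp_force': 0.0, 'gripper_width': 0.09208234552924362}
```

View pics/top0.png

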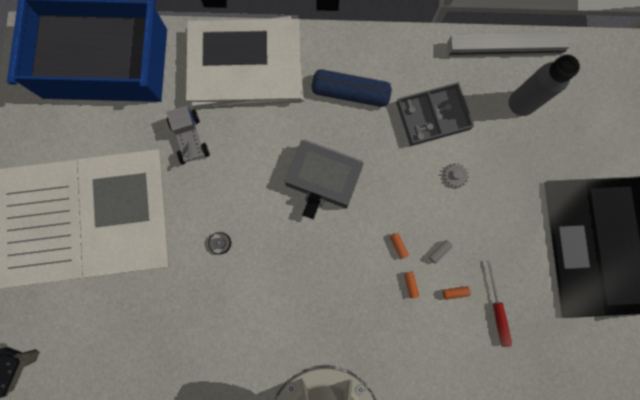

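```bash
python3 - <<'E'
import cv2,numpy as np
a=cv2.imread("pics/top0.png")[225:315,370:490]; b=cv2.imread("pics/side0.png")[135:195,330:430]
a=cv2.resize(a,None,fx=5,fy=5,interpolation=2);b=cv2.resize(b,(600,360))
cv2.imwrite("pics/crop.png",a);cv2.imwrite("pics/cropb.png",b)
E
```

```text
(no output)
```

View pics/crop.png

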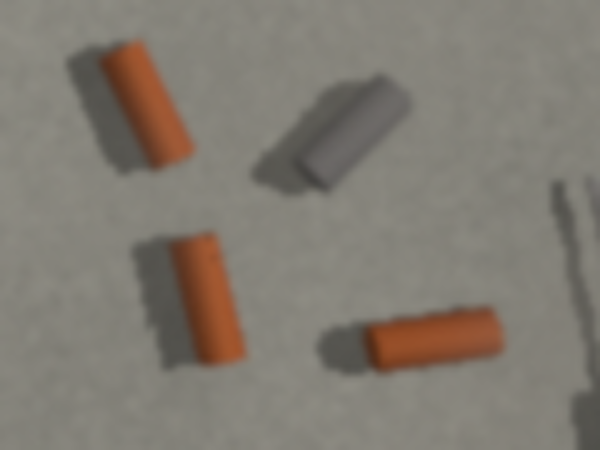

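The top view shows three orange rollers at (400,246), (412,285) and (456,293), and one bare grey steel roller at (440,251). The crop confirms that the grey one is the target. The case is at about (324,174), with the latch at (311,205) pointing down the picture. Next I'll fit the poses from the depth data.

```bash
python3 - <<'E'
from h import *
for cam in("top","side"):
    P=cloud(np.load(cam+"d0.npy"),cam)
    print(cam)
    for n,c,r,zl,zh in (("roller",(0.394,-0.26),0.05,0.008,0.04),("lid",(0.573,0.013),0.13,0.046,0.058),("latch",(0.498,0.045),0.03,0.03,0.07)):
        m=(np.hypot(P[...,0]-c[0],P[...,1]-c[1])<r)&(P[...,2]>zl)&(P[...,2]<zh)
        q=P[m]; (cx,cy),wh,a=cv2.minAreaRect((q[:,:2]*1000).astype(np.float32))
        print(n,len(q),"mean",q.mean(0).round(4),"rect",round(cx,1),round(cy,1),np.round(wh,1),round(a,1),"z",np.percentile(q[:,2],[5,50,95,100]).round(4))
        if n=="latch": print(q[q[:,2]>.05].mean(0),q[(q[:,2]>.036)&(q[:,2]<.045)].mean(0))
    m=(np.hypot(P[...,0]-.45,P[...,1]+.05)<.06); print("table z",np.median(P[m][:,2]))
E
```

```text
top
roller 271 mean [ 0.3958 -0.2657  0.0207] rect 400.9 -262.7 [37.8 60.9] 44.5 z [0.0125 0.0219 0.0259 0.0314]
lid 3178 mean [0.5747 0.0147 0.0531] rect 569.9 16.8 [160.1 131.3] 70.7 z [0.0496 0.0532 0.0563 0.058 ]
latch 330 mean [0.4981 0.0424 0.0433] rect 497.6 39.9 [42.4 58.7] 81.3 z [0.0334 0.0391 0.0623 0.0662]
[0.51528936 0.03625294 0.05907794] [0.48857401 0.04572439 0.03953586]
table z 0.0005533128992649538
side
roller 135 mean [ 0.3965 -0.2628  0.0202] rect 397.8 -266.8 [23.1 64.2] 45.2 z [0.0119 0.0213 0.0265 0.028 ]
lid 1980 mean [0.5752 0.0199 0.0537] rect 569.6 15.3 [162.5 132.3] 70.4 z [0.0501 0.0539 0.0566 0.058 ]
latch 257 mean [0.5005 0.0431 0.0435] rect 497.2 38.4 [43.3 58.9] 81.4 z [0.0332 0.0398 0.0623 0.0663]
[0.51415604 0.03689653 0.05901764] [0.49315862 0.04546301 0.03930822]
table z 0.001441276639892518
```

```bash
python3 -m pendant '[{"dx":150,"dy":-285,"dz":-40,"wz":-0.026,"hand":1},{"dx":150,"dy":-285,"dz":-40,"wz":-0.026,"hand":1},{"dx":150,"dy":-285,"dz":-40,"wz":-0.026,"hand":1},{"dx":150,"dy":-285,"dz":-40,"wz":-0.026,"hand":1},{"dx":150,"dy":-285,"dz":-40,"wz":-0.026,"hand":1},{"dx":150,"dy":-285,"dz":-40,"wz":-0.026,"hand":1},{"dx":150,"dy":-285,"dz":-40,"wz":-0.026,"hand":1},{"dx":150,"dy":-285,"dz":-40,"wz":-0.026,"hand":1}]'
python3 -m pendant '[{"dx":134,"dy":-258,"dz":-100,"hand":1},{"dx":134,"dy":-258,"dz":-100,"hand":1},{"dx":134,"dy":-258,"dz":-100,"hand":1},{"dx":134,"dy":-258,"dz":-100,"hand":1},{"dx":134,"dy":-258,"dz":-100,"hand":1},{"dx":134,"dy":-258,"dz":-100,"hand":1},{"dx":134,"dy":-258,"dz":-100,"hand":1},{"dx":134,"dy":-258,"dz":-100,"hand":1}]'
```

```text
schema error: expected keys wx, wy, wz, dx, dy, dz, hand
schema error: expected keys wx, wy, wz, dx, dy, dz, hand
```

```bash
python3 -m pendant '[{"wx":0,"wy":0,"wz":-0.026,"dx":150,"dy":-285,"dz":-40,"hand":1},{"wx":0,"wy":0,"wz":-0.026,"dx":150,"dy":-285,"dz":-40,"hand":1},{"wx":0,"wy":0,"wz":-0.026,"dx":150,"dy":-285,"dz":-40,"hand":1},{"wx":0,"wy":0,"wz":-0.026,"dx":150,"dy":-285,"dz":-40,"hand":1},{"wx":0,"wy":0,"wz":-0.026,"dx":150,"dy":-285,"dz":-40,"hand":1},{"wx":0,"wy":0,"wz":-0.026,"dx":150,"dy":-285,"dz":-40,"hand":1},{"wx":0,"wy":0,"wz":-0.026,"dx":150,"dy":-285,"dz":-40,"hand":1},{"wx":0,"wy":0,"wz":-0.026,"dx":150,"dy":-285,"dz":-40,"hand":1}]'
python3 -m pendant '[{"wx":0,"wy":0,"wz":0,"dx":134,"dy":-258,"dz":-100,"hand":1},{"wx":0,"wy":0,"wz":0,"dx":134,"dy":-258,"dz":-100,"hand":1},{"wx":0,"wy":0,"wz":0,"dx":134,"dy":-258,"dz":-100,"hand":1},{"wx":0,"wy":0,"wz":0,"dx":134,"dy":-258,"dz":-100,"hand":1},{"wx":0,"wy":0,"wz":0,"dx":134,"dy":-258,"dz":-100,"hand":1},{"wx":0,"wy":0,"wz":0,"dx":134,"dy":-258,"dz":-100,"hand":1},{"wx":0,"wy":0,"wz":0,"dx":134,"dy":-258,"dz":-100,"hand":1},{"wx":0,"wy":0,"wz":0,"dx":134,"dy":-258,"dz":-100,"hand":1}]'
```

```text
time_s: 1.57
position: [0.3441, 0.3068, 0.1914]
tool_rot: [-3.141, 0.0, 2.801]
ft_force: [0.4, 0.5, -0.5]
gripper_width: 0.0405
grasp_force: 0.0
time_s: 2.23
position: [0.4789, 0.0477, 0.0904]
tool_rot: [-3.141, 0.0, 2.799]
ft_force: [-1.1, 0.7, 0.3]
gripper_width: 0.0006
grasp_force: 0.0
```

```bash
python3 -m pendant '[{"wx":0,"wy":0,"wz":0,"dx":0,"dy":2,"dz":-28,"hand":1},{"wx":0,"wy":0,"wz":0,"dx":0,"dy":2,"dz":-32,"hand":1},{"wx":0,"wy":0,"wz":0,"dx":0,"dy":2,"dz":-35,"hand":1},{"wx":0,"wy":0,"wz":0,"dx":0,"dy":2,"dz":-38,"hand":1},{"wx":0,"wy":0,"wz":0,"dx":0,"dy":2,"dz":-40,"hand":1},{"wx":0,"wy":0,"wz":0,"dx":0,"dy":2,"dz":-40,"hand":1},{"wx":0,"wy":0,"wz":0,"dx":0,"dy":2,"dz":-40,"hand":1},{"wx":0,"wy":0,"wz":0,"dx":0,"dy":2,"dz":-40,"hand":1}]'; python3 - <<'E'
from h import *
im,d=get_image("side"); cv2.imwrite("pics/press.png",im[120:300,200:440].repeat(2,0).repeat(2,1))
print([(r["confidence"],world(r["at"],"side").round(3)) for r in spot_in("lid_edge","side")])
E
```

```text
time_s: 2.9
position: [0.4762, 0.0539, 0.0522]
tool_rot: [-3.141, -0.002, 2.802]
ft_force: [-5.9, -1.1, 4.2]
gripper_width: 0.0005
grasp_force: 2.8
[(0.93, array([0.587, 0.022, 0.086]))]
```

View pics/press.png

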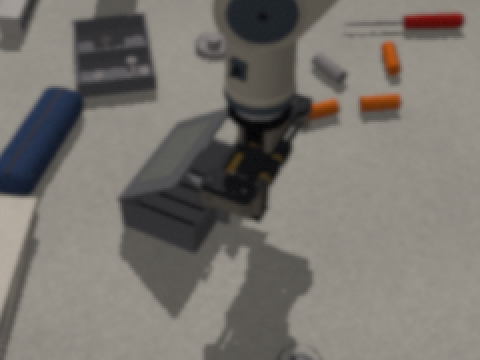

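The lid is freed and opening, but it may be rubbing against the gripper body. I'll back off upward and to the front.

```bash
python3 -m pendant '[{"wx":0,"wy":0,"wz":0,"dx":-5,"dy":2,"dz":6,"hand":1},{"wx":0,"wy":0,"wz":0,"dx":-28,"dy":10,"dz":15,"hand":1},{"wx":0,"wy":0,"wz":0,"dx":-60,"dy":20,"dz":30,"hand":1},{"wx":0,"wy":0,"wz":0,"dx":-80,"dy":20,"dz":50,"hand":1},{"wx":0,"wy":0,"wz":0,"dx":-80,"dy":0,"dz":80,"hand":1},{"wx":0,"wy":0,"wz":0,"dx":-80,"dy":-40,"dz":80,"hand":0.45},{"wx":0,"wy":0,"wz":0,"dx":-80,"dy":-80,"dz":80,"hand":0.45},{"wx":0,"wy":0,"wz":0,"dx":-80,"dy":-120,"dz":80,"hand":0.45}]'; python3 - <<'E'
from h import *
im,d=get_image("side"); cv2.imwrite("pics/open.png",im[100:300,200:440].repeat(2,0).repeat(2,1)); np.save("sided1.npy",d)
im2,d2=get_image("top"); np.save("topd1.npy",d2); cv2.imwrite("pics/top1.png",im2)
print([(r["confidence"],world(r["at"],"side").round(3)) for r in spot_in("lid_edge","side")])
P=cloud(d,"side")
for cam,D in (("side",d),("top",d2)):
    P=cloud(D,cam); q=P[(np.hypot(P[...,0]-.394,P[...,1]+.262)<.05)&(P[...,2]>.008)&(P[...,2]<.03)]
    if len(q)>20:print(cam,len(q),q.mean(0).round(4),cv2.minAreaRect((q[:,:2]*1000).astype(np.float32)))
E
```

```text
time_s: 3.67
position: [0.3985, -0.0675, 0.1336]
tool_rot: [3.141, 0.005, 2.804]
ft_force: [1.5, 1.0, -0.2]
gripper_width: 0.0182
grasp_force: 0.0
[(0.8, array([0.637, 0.002, 0.112]))]
```

View pics/open.png

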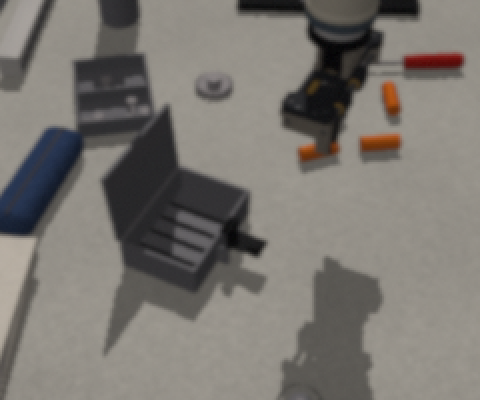

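The side view shows the lid standing fully open with the ribs visible, and the arm now hides the roller. I'll refine the roller and case poses from the first depth pictures.

```bash
python3 - <<'E'
from h import *
from scipy.optimize import least_squares
A=[]
for cam in("top","side"):
    P=cloud(np.load(cam+"d0.npy"),cam)
    tz=np.median(P[np.hypot(P[...,0]-.45,P[...,1]+.05)<.06][:,2])
    q=P[(np.hypot(P[...,0]-.396,P[...,1]+.264)<.045)&(P[...,2]>.011)&(P[...,2]<.03)]-[0,0,tz]
    def f(p):
        s=-np.sin(p[1])*(q[:,0]-.396)+np.cos(p[1])*(q[:,1]+.264)-p[0]
        return np.hypot(s,q[:,2]-.012)-.012
    r=least_squares(f,[0,-.78],loss="soft_l1",f_scale=.001)
    a=np.array([np.cos(r.x[1]),np.sin(r.x[1])]);n=np.array([-a[1],a[0]])
    l=(q[:,:2]-[.396,-.264])@a; e=np.percentile(l,[2,98]); print(cam,"roller",np.degrees(r.x[1]),np.array([.396,-.264])+n*r.x[0]+a*e.mean(),e,np.sqrt((r.fun**2).mean()))
    m=(np.hypot(P[...,0]-.573,P[...,1]-.015)<.14)&(P[...,2]>.049)&(P[...,2]<.058)
    q=P[m][:,:2]
    for yaw in(-18.5,-19.5,-20.5):
        t=np.radians(yaw);x=np.array([np.cos(t),np.sin(t)]);y=np.array([-x[1],x[0]])
        X=(q-[.576,.0165])@x;Y=(q-[.576,.0165])@y;k=abs(Y)>20e-3
        print(yaw,"x",np.percentile(X[k],[.5,1,99,99.5]).round(4),"y",np.percentile(Y,[.5,1,99,99.5]).round(4))
E
```

```text
top roller -45.19169802108721 [ 0.39559914 -0.26731585] [-0.02704132  0.0311813 ] 0.0018458135978660023
-18.5 x [-0.0559 -0.0553  0.0552  0.0563] y [-0.081  -0.0802  0.0764  0.0773]
-19.5 x [-0.0556 -0.0552  0.0549  0.0568] y [-0.0811 -0.0802  0.0764  0.0772]
-20.5 x [-0.0561 -0.0552  0.055   0.0571] y [-0.0811 -0.0802  0.0764  0.0773]
side roller -46.05139670359086 [ 0.3945662  -0.26876485] [-0.02839459  0.03326547] 0.00240423177899349
-18.5 x [-0.0557 -0.0551  0.0561  0.0578] y [-0.0826 -0.081   0.0766  0.0771]
-19.5 x [-0.0552 -0.055   0.0565  0.058 ] y [-0.0829 -0.081   0.0766  0.0771]
-20.5 x [-0.056  -0.0554  0.0563  0.0581] y [-0.0831 -0.0814  0.0768  0.0774]
```

```bash
python3 -m pendant '[{"wx":0,"wy":0,"wz":-0.11,"dx":-3,"dy":-40,"dz":0,"hand":0.4},{"wx":0,"wy":0,"wz":-0.22,"dx":-3,"dy":-80,"dz":0,"hand":0.4},{"wx":0,"wy":0,"wz":-0.33,"dx":-3,"dy":-120,"dz":0,"hand":0.4},{"wx":0,"wy":0,"wz":-0.457,"dx":-3,"dy":-160,"dz":0,"hand":0.4},{"wx":0,"wy":0,"wz":-0.457,"dx":-3,"dy":-199,"dz":0,"hand":0.4},{"wx":0,"wy":0,"wz":-0.457,"dx":-3,"dy":-199,"dz":-20,"hand":0.4},{"wx":0,"wy":0,"wz":-0.457,"dx":-3,"dy":-199,"dz":-40,"hand":0.4},{"wx":0,"wy":0,"wz":-0.457,"dx":-3,"dy":-199,"dz":-40,"hand":0.4}]'
python3 - <<'E'
from h import *
for cam in("top","side"):
    im,d=get_image(cam)
    for r in spot_in("roller_center",cam):
        w=world(r["at"],cam); print(cam,round(r["confidence"],2),w.round(3),pix(w,cam).round())
u,v=pix((.395,-.268,.012),"side").astype(int); im,_=get_image("side"); print(u,v)
cv2.imwrite("pics/grasp0.png",cv2.resize(im[v-50:v+40,u-60:u+60],None,fx=5,fy=5))
print(get_state()["position"])
E
```

```text
time_s: 4.48
position: [0.3936, -0.264, 0.0895]
tool_rot: [-3.141, -0.003, 2.344]
ft_force: [-0.9, -0.1, -0.1]
gripper_width: 0.0554
grasp_force: 0.0
top 0.72 [ 0.404 -0.17   0.022] [400. 247.]
top 0.6 [ 0.316 -0.198  0.02 ] [412. 284.]
top 0.59 [ 0.388 -0.255  0.026] [436. 254.]
top 0.56 [ 0.298 -0.28   0.019] [447. 293.]
side 0.66 [ 0.407 -0.168  0.022] [360. 173.]
side 0.65 [ 0.397 -0.258  0.02 ] [364. 155.]
side 0.59 [ 0.294 -0.298  0.023] [397. 148.]
side 0.54 [ 0.318 -0.193  0.021] [390. 170.]
364 154
[ 0.39557987 -0.26522037  0.09280736]
```

View pics/grasp0.png

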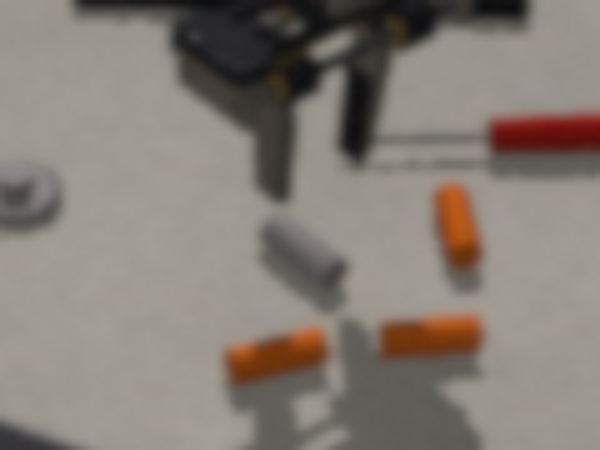

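```bash
cat >> h.py <<'E'
def avg(n=10):
    L=[]
    for _ in range(n): get_image("side"); s=get_state(); L.append(np.r_[s["position"],s["tool_rot"][2]%6.2832,s["ft_force"]])
    L=np.array(L); print("avg",L.mean(0).round(4),"sd",L.std(0)[:3].round(4)); return L.mean(0)
E
python3 -c "
from h import *
avg()"
```

```text
avg [ 0.3949 -0.2656  0.0921  2.3442 -0.0642  0.3149  0.008 ] sd [0.0003 0.0001 0.0004]
```

```bash
python3 -m pendant '[{"wx":0,"wy":0,"wz":0,"dx":0,"dy":-2,"dz":-20,"hand":0.4},{"wx":0,"wy":0,"wz":0,"dx":0,"dy":-2,"dz":-40,"hand":0.4},{"wx":0,"wy":0,"wz":0,"dx":0,"dy":-2,"dz":-55,"hand":0.4},{"wx":0,"wy":0,"wz":0,"dx":0,"dy":-2,"dz":-65,"hand":0.4},{"wx":0,"wy":0,"wz":0,"dx":0,"dy":-2,"dz":-69,"hand":0.4},{"wx":0,"wy":0,"wz":0,"dx":0,"dy":-2,"dz":-69,"hand":0.4},{"wx":0,"wy":0,"wz":0,"dx":0,"dy":-2,"dz":-69,"hand":0.4},{"wx":0,"wy":0,"wz":0,"dx":0,"dy":-2,"dz":-69,"hand":0.4}]'; python3 -c "
from h import *
avg(5)"; python3 -m pendant '[{"wx":0,"wy":0,"wz":0,"dx":0,"dy":0,"dz":0,"hand":0.6},{"wx":0,"wy":0,"wz":0,"dx":0,"dy":0,"dz":0,"hand":0.7},{"wx":0,"wy":0,"wz":0,"dx":0,"dy":0,"dz":0,"hand":0.8},{"wx":0,"wy":0,"wz":0,"dx":0,"dy":0,"dz":0,"hand":1},{"wx":0,"wy":0,"wz":0,"dx":0,"dy":0,"dz":0,"hand":1},{"wx":0,"wy":0,"wz":0,"dx":0,"dy":0,"dz":0,"hand":1},{"wx":0,"wy":0,"wz":0,"dx":0,"dy":0,"dz":0,"hand":1},{"wx":0,"wy":0,"wz":0,"dx":0,"dy":0,"dz":0,"hand":1}]'
```

```text
time_s: 5.9
position: [0.395, -0.2681, 0.0233]
tool_rot: [3.141, 0.001, 2.344]
ft_force: [0.2, -0.5, 0.5]
gripper_width: 0.055
grasp_force: 0.0
avg [ 0.3949 -0.268   0.0232  2.3438 -0.6102  0.0728 -0.3561] sd [0.0001 0.0001 0.0001]
time_s: 6.82
position: [0.3946, -0.2677, 0.0225]
tool_rot: [3.142, 0.0, 2.344]
ft_force: [0.2, 0.5, 0.1]
gripper_width: 0.0232
grasp_force: 30.0
```

```bash
python3 -m pendant '[{"wx":0,"wy":0,"wz":0,"dx":0,"dy":0,"dz":15,"hand":1},{"wx":0,"wy":0,"wz":0,"dx":0,"dy":0,"dz":40,"hand":1},{"wx":0,"wy":0,"wz":0,"dx":0,"dy":0,"dz":70,"hand":1},{"wx":0,"wy":0,"wz":0.1,"dx":0,"dy":0,"dz":105,"hand":1},{"wx":0,"wy":0,"wz":0.2,"dx":5,"dy":10,"dz":125,"hand":1},{"wx":0,"wy":0,"wz":0.3,"dx":20,"dy":35,"dz":125,"hand":1},{"wx":0,"wy":0,"wz":0.4,"dx":38,"dy":65,"dz":125,"hand":1},{"wx":0,"wy":0,"wz":0.457,"dx":56,"dy":95,"dz":125,"hand":1}]'; python3 -m pendant '[{"wx":0,"wy":0,"wz":0,"dx":18,"dy":28,"dz":0,"hand":1},{"wx":0,"wy":0,"wz":0,"dx":36,"dy":58,"dz":0,"hand":1},{"wx":0,"wy":0,"wz":0,"dx":55,"dy":90,"dz":0,"hand":1},{"wx":0,"wy":0,"wz":0,"dx":75,"dy":123,"dz":0,"hand":1},{"wx":0,"wy":0,"wz":0,"dx":95,"dy":155,"dz":0,"hand":1},{"wx":0,"wy":0,"wz":0,"dx":110,"dy":180,"dz":0,"hand":1},{"wx":0,"wy":0,"wz":0,"dx":117,"dy":190,"dz":0,"hand":1},{"wx":0,"wy":0,"wz":0,"dx":117,"dy":190,"dz":0,"hand":1}]'; python3 - <<'E'
from h import *
p=avg(6); print(get_state()["gripper_width"],get_state()["grasp_force"])
im,d=get_image("side"); cv2.imwrite("pics/over.png",im[100:280,180:420].repeat(2,0).repeat(2,1))
print((np.array([.5678,.0173])-p[:2])*1000, 2.801-p[3])
E
```

```text
time_s: 7.48
position: [0.4508, -0.172, 0.1481]
tool_rot: [-3.141, 0.001, 2.805]
ft_force: [0.2, -0.8, -2.3]
gripper_width: 0.023
grasp_force: 30.0
time_s: 8.15
position: [0.5685, 0.0194, 0.1472]
tool_rot: [3.141, 0.0, 2.804]
ft_force: [-0.7, -0.8, -2.7]
gripper_width: 0.0233
grasp_force: 30.0
avg [ 0.5667  0.0166  0.1472  2.8008 -0.353  -0.3389 -2.1076] sd [0.0003 0.0007 0.0002]
0.023477085383365653 29.985404312610626
[1.11907101 0.73213663] 0.00023225958835837446
```

View pics/over.png

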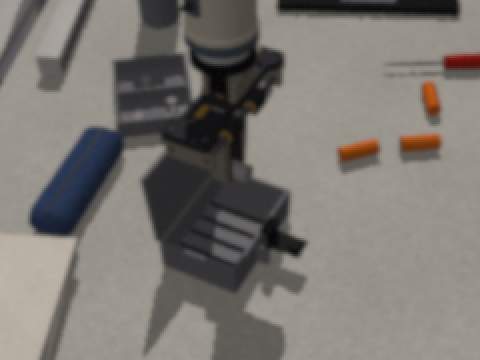

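The roller is held along the case's x, above the ribs, with the lid upright behind it. Going down in stages.

```bash
python3 -m pendant '[{"wx":0,"wy":0,"wz":0,"dx":-3,"dy":2,"dz":-5,"hand":1},{"wx":0,"wy":0,"wz":0,"dx":-3,"dy":2,"dz":-20,"hand":1},{"wx":0,"wy":0,"wz":0,"dx":-3,"dy":2,"dz":-40,"hand":1},{"wx":0,"wy":0,"wz":0,"dx":-3,"dy":2,"dz":-60,"hand":1},{"wx":0,"wy":0,"wz":0,"dx":-3,"dy":2,"dz":-80,"hand":1},{"wx":0,"wy":0,"wz":0,"dx":-3,"dy":2,"dz":-95,"hand":1},{"wx":0,"wy":0,"wz":0,"dx":-3,"dy":2,"dz":-102,"hand":1},{"wx":0,"wy":0,"wz":0,"dx":-3,"dy":2,"dz":-102,"hand":1}]'; python3 -c "
from h import *
avg(6); print(get_state()['gripper_width'])"
```

```text
time_s: 9.17
position: [0.563, 0.019, 0.044]
tool_rot: [-3.14, -0.003, 2.8]
ft_force: [0.4, 0.0, -1.6]
gripper_width: 0.0232
grasp_force: 30.0
avg [ 0.5649  0.0192  0.0462  2.8006 -0.1103  0.0348 -1.9952] sd [0.0005 0.0001 0.0006]
0.02328487494991982
```

```bash
python3 -m pendant '[{"wx":0,"wy":0,"wz":0,"dx":0,"dy":-1,"dz":-5,"hand":1},{"wx":0,"wy":0,"wz":0,"dx":0,"dy":-1,"dz":-10,"hand":1},{"wx":0,"wy":0,"wz":0,"dx":0,"dy":-1,"dz":-14,"hand":1},{"wx":0,"wy":0,"wz":0,"dx":0,"dy":-1,"dz":-16,"hand":1},{"wx":0,"wy":0,"wz":0,"dx":0,"dy":-1,"dz":-16,"hand":1},{"wx":0,"wy":0,"wz":0,"dx":0,"dy":-1,"dz":-16,"hand":1}]'; python3 -c "
from h import *
avg(6)"; python3 -m pendant '[{"wx":0,"wy":0,"wz":0,"dx":0,"dy":0,"dz":-1,"hand":1},{"wx":0,"wy":0,"wz":0,"dx":0,"dy":0,"dz":-1.5,"hand":1},{"wx":0,"wy":0,"wz":0,"dx":0,"dy":0,"dz":-2,"hand":1},{"wx":0,"wy":0,"wz":0,"dx":0,"dy":0,"dz":-2,"hand":1}]';  python3 -c "
from h import *
avg(6)"
```

```text
time_s: 9.97
position: [0.5643, 0.0183, 0.0293]
tool_rot: [-3.141, -0.001, 2.801]
ft_force: [0.5, -0.3, -2.5]
gripper_width: 0.0235
grasp_force: 30.0
avg [ 0.5646  0.0183  0.0297  2.8008 -0.0237  0.0131 -2.219 ] sd [0.0001 0.     0.0001]
time_s: 10.6
position: [0.5644, 0.0183, 0.0274]
tool_rot: [-3.142, -0.0, 2.801]
ft_force: [0.2, -0.9, -2.9]
gripper_width: 0.0232
grasp_force: 30.0
avg [ 0.5645  0.0183  0.0276  2.8008  0.4613 -0.0389 -1.9299] sd [0. 0. 0.]
```

Still carrying the weight, so I'll go lower in small steps until the force shows contact.

```bash
python3 -m pendant '[{"wx":0,"wy":0,"wz":0,"dx":0,"dy":0,"dz":-0.5,"hand":1},{"wx":0,"wy":0,"wz":0,"dx":0,"dy":0,"dz":-1,"hand":1},{"wx":0,"wy":0,"wz":0,"dx":0,"dy":0,"dz":-1,"hand":1}]';  python3 -c "
from h import *
avg(6)"; python3 -m pendant '[{"wx":0,"wy":0,"wz":0,"dx":0,"dy":0,"dz":-0.4,"hand":1},{"wx":0,"wy":0,"wz":0,"dx":0,"dy":0,"dz":-0.7,"hand":1},{"wx":0,"wy":0,"wz":0,"dx":0,"dy":0,"dz":-0.7,"hand":1}]';  python3 -c "
from h import *
avg(6)"
```

```text
time_s: 11.15
position: [0.5645, 0.0183, 0.0266]
tool_rot: [-3.142, 0.0, 2.801]
ft_force: [0.9, 0.6, -2.2]
gripper_width: 0.0233
grasp_force: 30.0
avg [ 0.5645  0.0183  0.0266  2.8008  0.2138 -0.1198 -1.4463] sd [0. 0. 0.]
time_s: 11.7
position: [0.5646, 0.0183, 0.0265]
tool_rot: [3.142, 0.0, 2.801]
ft_force: [-2.7, 0.1, 7.3]
gripper_width: 0.023
grasp_force: 30.0
avg [ 0.5646  0.0183  0.0265  2.8008 -2.3631  0.2568  6.9545] sd [0. 0. 0.]
```

```bash
python3 -m pendant '[{"wx":0,"wy":0,"wz":0,"dx":0,"dy":0,"dz":0.4,"hand":1},{"wx":0,"wy":0,"wz":0,"dx":0,"dy":0,"dz":0.4,"hand":0.7},{"wx":0,"wy":0,"wz":0,"dx":0,"dy":0,"dz":0.4,"hand":0.65},{"wx":0,"wy":0,"wz":0,"dx":0,"dy":0,"dz":0.4,"hand":0.6},{"wx":0,"wy":0,"wz":0,"dx":0,"dy":0,"dz":0.4,"hand":0.55},{"wx":0,"wy":0,"wz":0,"dx":0,"dy":0,"dz":0.4,"hand":0.55},{"wx":0,"wy":0,"wz":0,"dx":0,"dy":0,"dz":0.4,"hand":0.55}]'; python3 -m pendant '[{"wx":0,"wy":0,"wz":0,"dx":0,"dy":0,"dz":10,"hand":0.55},{"wx":0,"wy":0,"wz":0,"dx":0,"dy":0,"dz":30,"hand":0.55},{"wx":0,"wy":0,"wz":0,"dx":0,"dy":0,"dz":60,"hand":0.55},{"wx":0,"wy":0,"wz":0,"dx":0,"dy":0,"dz":100,"hand":0.55},{"wx":0,"wy":0,"wz":0,"dx":0,"dy":0,"dz":140,"hand":0.55},{"wx":0,"wy":0,"wz":0,"dx":0,"dy":0,"dz":175,"hand":1},{"wx":0,"wy":0,"wz":0,"dx":0,"dy":0,"dz":190,"hand":1},{"wx":0,"wy":0,"wz":0,"dx":0,"dy":0,"dz":190,"hand":1}]'; python3 - <<'E'
from h import *
avg(4)
im,d=get_image("side"); cv2.imwrite("pics/laid.png",im[100:280,180:420].repeat(3,0).repeat(3,1)); 
P=cloud(d,"side"); R=np.array([[.943,-.334],[.334,.943]])
q=P.copy(); q[...,:2]=(P[...,:2]-[.5753,.0146])@R.T
m=(abs(q[...,0])<.09)&(abs(q[...,1])<.085)&(q[...,2]>.07)&(q[...,2]<.175)
w=q[m]; print(len(w), np.percentile(w,[2,50,98],axis=0).round(3))
m=(abs(q[...,0])<.045)&(abs(q[...,1])<.06)&(q[...,2]>.018)&(q[...,2]<.04); w=q[m]; print("in",len(w),w.mean(0).round(3))
E
```

```text
time_s: 12.58
position: [0.5646, 0.0183, 0.0262]
tool_rot: [3.142, 0.0, 2.801]
ft_force: [-0.6, 0.1, 0.7]
gripper_width: 0.0417
grasp_force: 0.0
time_s: 13.25
position: [0.5668, 0.0184, 0.2216]
tool_rot: [3.139, 0.007, 2.801]
ft_force: [0.6, 0.9, 0.3]
gripper_width: 0.0236
grasp_force: 0.0
avg [ 0.5644  0.0183  0.2166  2.8008 -0.5277  0.1138 -0.0604] sd [0.0008 0.     0.0015]
1051 [[ 0.056 -0.073  0.072]
 [ 0.061  0.012  0.116]
 [ 0.067  0.079  0.158]]
in 160 [-0.011  0.003  0.026]
```

View pics/laid.png

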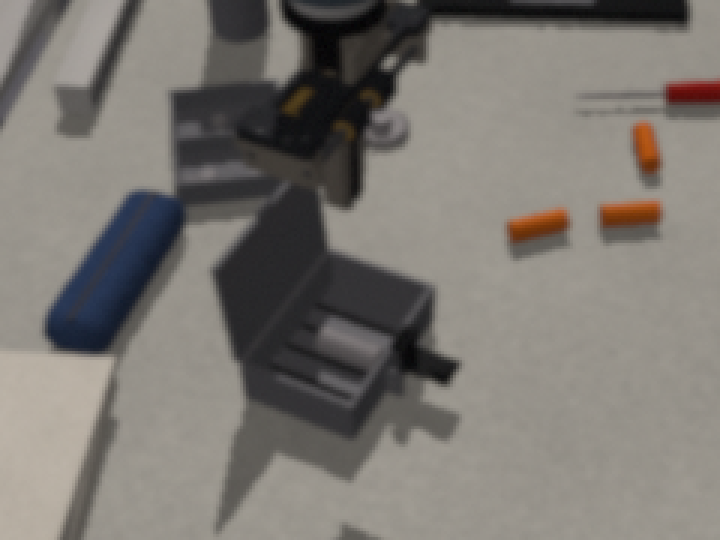

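The roller lies inside between the two middle ribs, and the lid is upright. Now I'll go behind the lid with the gripper closed.

```bash
python3 -m pendant '[{"wx":0,"wy":0,"wz":0,"dx":30,"dy":-10,"dz":15,"hand":1},{"wx":0,"wy":0,"wz":0,"dx":65,"dy":-23,"dz":15,"hand":1},{"wx":0,"wy":0,"wz":0,"dx":95,"dy":-34,"dz":15,"hand":1},{"wx":0,"wy":0,"wz":0,"dx":110,"dy":-39,"dz":10,"hand":1},{"wx":0,"wy":0,"wz":0,"dx":110,"dy":-39,"dz":-25,"hand":1},{"wx":0,"wy":0,"wz":0,"dx":110,"dy":-39,"dz":-50,"hand":1},{"wx":0,"wy":0,"wz":0,"dx":110,"dy":-39,"dz":-60,"hand":1},{"wx":0,"wy":0,"wz":0,"dx":110,"dy":-39,"dz":-60,"hand":1}]'; python3 -c "
from h import *
p=avg(6); r=p[:2]-[.5753,.0146]; print(r[0]*.943-r[1]*.334,r[0]*.334+r[1]*.943)"
```

```text
time_s: 14.17
position: [0.6719, -0.0207, 0.1519]
tool_rot: [-3.139, -0.007, 2.801]
ft_force: [-0.0, 0.5, 0.2]
gripper_width: 0.0004
grasp_force: 0.0
avg [ 0.6748 -0.0206  0.157   2.8009  0.3308 -0.1499  0.4219] sd [0.0008 0.     0.0013]
0.10564420396337677 1.7559626329363698e-05
```

```bash
python3 -m pendant '[{"wx":0,"wy":0,"wz":0,"dx":-12,"dy":4,"dz":0,"hand":1},{"wx":0,"wy":0,"wz":0,"dx":-23,"dy":8,"dz":0,"hand":1},{"wx":0,"wy":0,"wz":0,"dx":-32,"dy":11,"dz":1,"hand":1},{"wx":0,"wy":0,"wz":0,"dx":-40,"dy":14,"dz":0,"hand":1},{"wx":0,"wy":0,"wz":0,"dx":-48,"dy":17,"dz":0,"hand":1},{"wx":0,"wy":0,"wz":0,"dx":-56,"dy":20,"dz":-1,"hand":1},{"wx":0,"wy":0,"wz":0,"dx":-66,"dy":23,"dz":-5,"hand":1},{"wx":0,"wy":0,"wz":0,"dx":-77,"dy":27,"dz":-9,"hand":1}]'; python3 - <<'E'
from h import *
p=avg(4); r=p[:2]-[.5753,.0146]; print(r[0]*.943-r[1]*.334,r[0]*.334+r[1]*.943)
im,d=get_image("side"); cv2.imwrite("pics/push.png",im[100:280,180:420].repeat(2,0).repeat(2,1)); 
E
```

```text
time_s: 15.13
position: [0.5976, 0.0065, 0.1477]
tool_rot: [3.141, 0.002, 2.801]
ft_force: [2.1, -0.4, -0.4]
gripper_width: 0.0003
grasp_force: 0.8
avg [ 0.5962  0.0067  0.147   2.8011 -0.2921  0.0797  0.1868] sd [0.0011 0.0003 0.0004]
0.022306587251758152 -0.0004384898098771491
```

View pics/push.png

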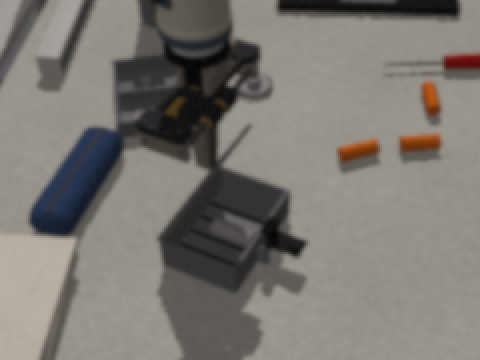

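The finger is behind the lid, which is tilted forward to about 60°. Continuing down.

```bash
python3 -m pendant '[{"wx":0,"wy":0,"wz":0,"dx":-10,"dy":3,"dz":-6,"hand":1},{"wx":0,"wy":0,"wz":0,"dx":-19,"dy":7,"dz":-13,"hand":1},{"wx":0,"wy":0,"wz":0,"dx":-27,"dy":10,"dz":-22,"hand":1},{"wx":0,"wy":0,"wz":0,"dx":-34,"dy":12,"dz":-31,"hand":1},{"wx":0,"wy":0,"wz":0,"dx":-39,"dy":14,"dz":-43,"hand":1},{"wx":0,"wy":0,"wz":0,"dx":-44,"dy":16,"dz":-54,"hand":1},{"wx":0,"wy":0,"wz":0,"dx":-47,"dy":17,"dz":-62,"hand":1},{"wx":0,"wy":0,"wz":0,"dx":-47,"dy":17,"dz":-66,"hand":1}]'; python3 - <<'E'
from h import *
p=avg(6); r=p[:2]-[.5753,.0146]; print(r[0]*.943-r[1]*.334,r[0]*.334+r[1]*.943)
E
```

```text
time_s: 16.05
position: [0.5488, 0.0236, 0.0797]
tool_rot: [-3.141, -0.003, 2.801]
ft_force: [-1.2, 0.6, 2.9]
gripper_width: 0.0004
grasp_force: 0.8
avg [ 0.55    0.0233  0.0808  2.8008 -0.8099  0.2078  1.3335] sd [0.0007 0.0001 0.0007]
-0.026727993214428473 -0.00020514960192265577
```

```bash
python3 -m pendant '[{"wx":0,"wy":0,"wz":0,"dx":-2,"dy":0,"dz":-3,"hand":1},{"wx":0,"wy":0,"wz":0,"dx":-3,"dy":1,"dz":-6,"hand":1},{"wx":0,"wy":0,"wz":0,"dx":-3,"dy":1,"dz":-8,"hand":1},{"wx":0,"wy":0,"wz":0,"dx":-3,"dy":1,"dz":-10,"hand":1},{"wx":0,"wy":0,"wz":0,"dx":-3,"dy":1,"dz":-11.5,"hand":1},{"wx":0,"wy":0,"wz":0,"dx":-3,"dy":1,"dz":-12,"hand":1},{"wx":0,"wy":0,"wz":0,"dx":-3,"dy":1,"dz":-12.5,"hand":1},{"wx":0,"wy":0,"wz":0,"dx":-3,"dy":1,"dz":-12.5,"hand":1}]'; python3 -c "
from h import *
avg(6)"
```

```text
time_s: 17.02
position: [0.5474, 0.0244, 0.0693]
tool_rot: [-3.142, -0.0, 2.801]
ft_force: [-2.7, -0.2, 9.9]
gripper_width: 0.0008
grasp_force: 4.7
avg [ 0.5474  0.0243  0.0693  2.8008 -1.9537 -0.3239  9.9734] sd [0. 0. 0.]
```

```bash
python3 -m pendant '[{"wx":0,"wy":0,"wz":0,"dx":0,"dy":0,"dz":-0.5,"hand":1},{"wx":0,"wy":0,"wz":0,"dx":0,"dy":0,"dz":-1,"hand":1},{"wx":0,"wy":0,"wz":0,"dx":0,"dy":0,"dz":-1,"hand":1},{"wx":0,"wy":0,"wz":0,"dx":0,"dy":0,"dz":-1,"hand":1}]'; python3 -m pendant '[{"wx":0,"wy":0,"wz":0,"dx":0,"dy":0,"dz":1.5,"hand":1},{"wx":0,"wy":0,"wz":0,"dx":0,"dy":0,"dz":6,"hand":1},{"wx":0,"wy":0,"wz":0,"dx":0,"dy":0,"dz":20,"hand":1},{"wx":0,"wy":0,"wz":0,"dx":0,"dy":0,"dz":50,"hand":1},{"wx":0,"wy":0,"wz":0,"dx":0,"dy":0,"dz":90,"hand":1},{"wx":0,"wy":0,"wz":0,"dx":-40,"dy":0,"dz":130,"hand":1},{"wx":0,"wy":0,"wz":0,"dx":-80,"dy":0,"dz":150,"hand":1},{"wx":0,"wy":0,"wz":0,"dx":-120,"dy":0,"dz":150,"hand":1}]'; python3 - <<'E'
from h import *
avg(14)
im,d=get_image("side"); cv2.imwrite("pics/final.png",im[100:300,180:440].repeat(2,0).repeat(2,1))
P=cloud(d,"side"); q=P.copy(); q[...,:2]=(P[...,:2]-[.5753,.0146])@np.array([[.943,-.334],[.334,.943]]).T
for a in(-45,0,45):
    m=(abs(q[...,0]-a/1000)<.006)&(abs(abs(q[...,1])-.045)<.025)&(q[...,2]<.2); print(a,np.median(q[m][:,2]))
E
```

```text
time_s: 17.65
position: [0.5475, 0.0244, 0.0691]
tool_rot: [3.142, -0.0, 2.801]
ft_force: [-5.0, -1.4, 19.5]
gripper_width: 0.0005
grasp_force: 10.0
time_s: 18.32
position: [0.4424, 0.0245, 0.2184]
tool_rot: [3.14, 0.004, 2.801]
ft_force: [0.6, -0.8, 1.6]
gripper_width: 0.0002
grasp_force: 0.0
avg [ 0.4405  0.0243  0.2155  2.8008 -0.2964 -0.0696 -0.3845] sd [0.0026 0.     0.0006]
-45 0.05419221750937148
0 0.054206572025356434
45 0.053555982285124364
```

View pics/final.png

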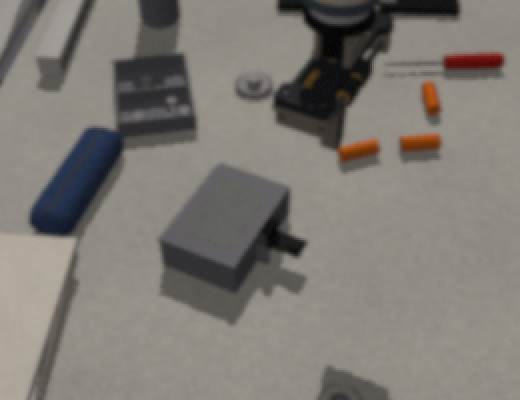

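The picture shows the lid lying flat and latched with the arm clear. The depth data agrees: the lid is at about 54 mm along its whole depth.

```bash
python3 -c "
from station import *
print(sign_off())"
```

```text
the job is handed in; nothing more can be done
None
```

The bare steel roller is in the case between the two middle ribs, the lid is shut and stayed down after the arm lifted clear, and the job is handed in; the other things were not touched.

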